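# Fit the bayonet lid on the watch test chamber and hold it at the halfway bleed position

## Task

Take the bayonet lid from the yellow mat by its grip bar, lower it straight into the watch test chamber with the bar in line with the two entry notches until its flange sits flush on the collar, then turn it clockwise (seen from above) to the halfway bleed mark, 45 degrees from entry, without ever letting it go on into the lock click. A return spring would turn it back, so finish while still gripping the lid there and keep it still and flush: do not let go at the end. Leave the loupe and the clear tray where they are.

Things in the scene. Friction and masses are not known exactly. Their poses are not given: they have to be found in the camera images.
- lid: loose metal bayonet lid, 0.24 to 0.36 kg, standing upright on the mat on its plug. Origin: centre of the plug's underside, z up. Plug 48 mm across (40 at its chamfered foot), z = 0 to 20 mm; flange 80 mm across, z = 20 to 26 mm, hides the lugs from above; grip bar on top, see lid_bar. A half turn of the lid makes no difference.
- lid_bar (a point): centre of the top of the lid's upright grip bar, on the lid's axis 59 mm above the lid's origin. The bar is 58 mm long along the lid's x (in line with the lugs), 14 mm thick along y, 33 mm tall, standing on the flange
- lid_lug (a point): tip of the lug on the lid's +x side, 33.5 mm from its axis and 3 mm above its underside; a twin is at -x. Each lug is 10 mm wide and 6 mm high (z = 0 to 6 mm), sticking out over 9 mm from the plug's foot
- chamber: fixed test chamber: square dark base plate 130 mm, 12 mm thick, with an upright metal cylinder 104 mm across whose collar top is at z = 75 mm. Origin: centre of the base's underside, z up; its +x points to one entry notch. Seated, the lid's flange rests on the collar with the lid's origin at z = 55 mm here; the lugs are then under the ledge, free to turn. A small gauge is on the -x side.
- collar (a point): centre of the collar's mouth, at the top face (z = 75 mm on the chamber). The hole is 55 mm across at the ledge, the ledge is 11 mm thick, and under it the bore is 77 mm across with its floor 21.5 mm below the top face. z up, axes as the chamber
- notch (a point): middle of the entry notch at the chamber's +x, 32 mm from the axis, at the top face; a twin is at -x. Each is at least 18 mm wide and wider outward, to pass the lugs
- half_mark (a point): halfway (bleed) mark: a single raised dark bar on the collar's rim, 45 degrees clockwise (from above) from the +x notch, 46 mm from the axis; a twin is opposite. The lid's grip bar must point at it in the end
- lock_mark (a point): lock mark: two raised dark bars on the rim, 90 degrees clockwise from the +x notch (twin opposite). A sprung ball catch resists a lug from about 58 degrees of lid turn; at about 74 degrees the lug rides over its top (start of the lock click); at 90 degrees it has snapped in
- rotor (a joint): spring-loaded return ring in the chamber; two dogs on it are pushed round by the lugs. rad, 0 at rest, grows clockwise from above. It reads the lid's turn from entry less about 0.10 rad (lugs meet dogs after 0.10): about 0.68 with the lid at 45 degrees, 1.2 where the lock click starts. It turns the lid back with 0.06 N m at 0 and 0.08 N m at halfway; it winds no further than 1.7
- mat: fixed yellow silicone mat 200 x 160 mm, 3 mm thick, under the lid at the start; origin: centre of the underside
- loupe: bystander: small chrome loupe standing on its wide end, 34 mm across, 24 mm high; origin: centre of its underside
- tray: bystander: clear plastic tray 90 x 130 x 18 mm; origin: centre of its underside
- watch_box: fixed bystander: closed cedar watch box 120 x 200 mm, 81 mm high; origin: centre of its underside
- press: fixed bystander: steel lever crystal press, base 140 x 100 mm, about 260 mm high; origin: centre of its underside
Mind the look-alikes: they are no part of the job. What is shaped like the chamber but pink is not meant.

How it is judged:
By the outcome, as a careful person would: the job done as asked, in the order asked, and still so for the second after the job is handed in, while the arm keeps its last pose, push and grip.
It also fails if it takes over 42 s, if anything falls off the work surface, if the arm or the gripper's body presses on something with over 40 N, if the wrist force passes 120 N, or if a joint passes its speed limit or range.

## Robot

A 6-joint arm with a two-finger parallel gripper is mounted at the origin on the work surface. World frame = base frame: x ahead of the robot, y to its left, z up, the work surface at z = 0. Lengths are in m, angles in rad, forces in N, time in s.
With the tool pointing down it reaches from about 0.275 to 0.725 m from the base axis. Payload 5.6 kg.
Tool frame: the origin (TCP) lies at the very end of the fingers, on their centre line; the grasp point (between the pads) lies 19 mm behind it; z points along the fingers, y is the direction in which the jaws open and shut (so a half turn about z gives the same grasp; the last joint's range is limited). The gripper opens to 85 mm and grips with 20 to 120 N. Pads are 22 mm wide; open, the fingers measure 114 mm over their backs; the gripper's body (76 mm by 85 mm) begins 54 mm behind the grasp point. The pads swing forward as they close: fully open they stand 13 mm farther back than shut.
Start: joints at [1.518, 0.255, 0.108, 0, -1.424, -0.285], TCP at [0.182, 0.519, 0.231] pointing down, gripper open.
Joint ranges: [-2.95, 2.95], [-1.21, 1.97], [-1.09, 1.5], [-2.87, 1.71], [-2.94, -0.07], [-3.05, 3.05]. Speed limits (rad/s): [2.57, 2.57, 3.14, 3.14, 3.14, 3.14].

## Interface

Orientations are given as a unit quaternion [x, y, z, w].
In Python, from rig import env gives the robot as it stands. The module is installed in compiled form; this text tells all that it offers.
- The arm moves only by the tool arm_command, never from a script. Its argument "steps" is one flat list of numbers, 7 for each row, row after row: the shift along the tool's x, y, z in cm, then the turn, a rotation vector about the tool's x, y, z in rad, then the closure, from -1 (fully open) to 1 (shut). A call has exactly 5 rows; each row is the pose to reach, as a shift and turn from the pose measured when the call began, along the tool's axes at that moment; what a row does not reach only later rows make up. A row lasts 1/12 s, in which the tool goes at most 41.7 mm and 7.16 degrees, less where a joint would pass 70% of its speed; a pose out of reach is approached as far as the arm can. A call with a gripper value outside its range is refused whole. The fingers move at their own pace and stop on an object; "force" is the grip in N (left out, the last holds). Time passes only in rows, so rows that repeat a pose let the fingers close, or fill a call up. It gives the time, the measured TCP pose, the force and the opening at its end, in the units of the state.
- env.get_obs(): the state, without advancing time (a new reading comes with each control period).
- env.read_camera(name): name is "scene" or "top" or "wrist"; returns a dict with "frame" (420x560x3 uint8, blue, green, red), "range_z" (420x560 float32, m along the optical axis (not along the pixel's ray), 0 where there is no reading), "camera_matrix" (3x3 intrinsics, pixels), "cam_to_world" (4x4, takes a point from camera to world coordinates). Camera axes: x right, y up, looking along -z (the intrinsics and any distortion apply to the point x, -y, -z); pixel columns grow to the right and rows downward; lengths in m; the calibration is good to about 2 mm. A picture is of the moment at which its call begins.
- env.sign_off(): hands the job in, once; it reports no verdict.
Trained networks look in a picture, given as the dict that the camera call returned (one of the last four; its "shot" number tells which), for a name from the list of things; names that differ only in an ending like _2 or _b are one class to them, and where a whole thing is asked for, a point or a joint stands for the part that bears it (a point fixed in the world has none). Each returns a list of dicts, best first, with "conf" (0 to 1); they miss things now and then, are a little off and sometimes report something else, mostly with a low value. They report only what shows in the picture. A call takes as long as a camera call. They do not tell look-alikes from the thing itself.
- env.search_frame(picture, name): "box" ([centre column, centre row, width, height] in pixels, round what is visible of it).
- env.masks_of(picture, name): "mask" (420x560 bool, what is visible of it) and "box" ([centre column, centre row, width, height] in pixels, round what is visible of it).
The state is a dict: "time": time; "joint_positions": joint angles; "joint_vel": joint speeds; "effort": joint torques, N m; "ee_pos": TCP position; "orientation": TCP orientation; "force": force on the tool from outside, world axes, zero at the start; "torque": the same for the moment, N m; "opening": finger opening in m.
Only numpy, scipy, OpenCV 4.12 (cv2) and the standard library are available. Lean on these libraries where they do the work, as an engineer would, in place of code of your own. Each camera call takes 0.05 s, during which the arm holds its last target.

## Working session

There is one attempt and no reset: what is moved stays moved. The work goes in short steps, Python scripts to look and compute and a tool call to move; the robot and the scene stay as the last step left them, time stands still between calls to the robot, and variables do not carry over. Pictures are saved under pics/ and viewed, and the job is handed in when it is done.

Besides the shell and the picture viewer there is one more tool, called after "Call:" by a JSON object that holds its "op" and its "data". arm_command: Moves the arm, as the interface text tells. Its arguments: {"type":"object","properties":{"steps":{"type":"array","items":{"type":"number"}},"force":{"type":"number"}},"required":["steps"]}

```bash
mkdir -p pics; cat > h.py <<'E'
import numpy as np, cv2
from rig import env
from scipy.spatial.transform import Rotation as R
def shot(n,f=None):
    p=env.read_camera(n)
    if f: cv2.imwrite('pics/'+f,p['frame'])
    return p
def cloud(p):
    z=p['range_z'];K=p['camera_matrix'];T=p['cam_to_world']
    v,u=np.mgrid[:z.shape[0],:z.shape[1]]
    x=(u-K[0,2])/K[0,0]*z;y=(v-K[1,2])/K[1,1]*z
    P=np.stack([x,-y,-z],-1)@T[:3,:3].T+T[:3,3]
    P[z<=0]=np.nan
    return P
E
python3 - <<'E'
from h import *
o=env.get_obs()
for k in o: print(k,np.round(o[k],4))
for n in ['scene','top','wrist']:
    p=shot(n,n+'0.png'); print(n,[k for k in p],p['cam_to_world'].round(3).tolist(),p['camera_matrix'].round(1).tolist())
    np.savez(n+'0.npz',frame=p['frame'],P=cloud(p))
    for t in ['lid','chamber','lid_bar','half_mark','loupe','tray','mat']:
        print(t,[(np.round(d['box']).tolist(),round(d['conf'],2)) for d in env.search_frame(p,t)])
E
```

```text
time 0.0
joint_positions [ 1.5176e+00  2.5580e-01  1.0700e-01 -5.0000e-04 -1.4239e+00 -2.8450e-01]
joint_vel [ 0.0009  0.0021  0.0005 -0.0006 -0.0004  0.0007]
effort [-2.00000e-04 -3.86641e+01  2.37944e+01  5.36530e+00 -6.20000e-03
  0.00000e+00]
ee_pos [0.1821 0.5185 0.2304]
orientation [ 9.858e-01 -1.681e-01 -1.000e-04  1.000e-03]
force [ 0.0118 -0.6405  0.2085]
torque [-0.0454 -0.0108 -0.0408]
opening 0.0853
scene ['frame', 'range_z', 'camera_matrix', 'cam_to_world', 'shot'] [[0.841, -0.317, 0.439, 1.105], [0.541, 0.498, -0.678, -0.882], [-0.004, 0.807, 0.59, 0.81], [0.0, 0.0, 0.0, 1.0]] [[497.2, 0.0, 272.1], [0.0, 497.2, 210.1], [0.0, 0.0, 1.0]]
lid [([301.0, 179.0, 24.0, 26.0], 0.75)]
chamber [([224.0, 248.0, 70.0, 61.0], 0.93), ([109.0, 279.0, 55.0, 68.0], 0.84)]
lid_bar [([300.0, 178.0, 32.0, 25.0], 0.96), ([226.0, 252.0, 74.0, 65.0], 0.23)]
half_mark [([108.0, 278.0, 58.0, 70.0], 0.94), ([224.0, 249.0, 76.0, 62.0], 0.92), ([301.0, 180.0, 23.0, 31.0], 0.22)]
loupe [([331.0, 233.0, 11.0, 14.0], 0.67)]
tray [([305.0, 289.0, 64.0, 55.0], 0.61), ([302.0, 178.0, 21.0, 28.0], 0.5)]

[... 272 characters left out ...]
0, 0.0, 1.0]]
lid [([202.0, 229.0, 29.0, 30.0], 0.73)]
chamber [([411.0, 276.0, 56.0, 52.0], 0.84), ([330.0, 226.0, 52.0, 54.0], 0.57)]
lid_bar [([202.0, 229.0, 26.0, 26.0], 0.94)]
half_mark [([410.0, 279.0, 54.0, 55.0], 0.9), ([330.0, 225.0, 54.0, 52.0], 0.69)]
loupe [([254.0, 167.0, 13.0, 16.0], 0.57)]
tray [([323.0, 148.0, 45.0, 36.0], 0.77)]
mat [([208.0, 228.0, 60.0, 74.0], 0.57)]
wrist ['frame', 'range_z', 'camera_matrix', 'cam_to_world', 'shot'] [[-0.331, 0.911, 0.247, 0.245], [-0.943, -0.32, -0.088, 0.497], [-0.001, -0.262, 0.965, 0.374], [0.0, 0.0, 0.0, 1.0]] [[291.2, 0.0, 281.5], [0.0, 291.2, 211.4], [0.0, 0.0, 1.0]]
lid []
chamber []
lid_bar []
half_mark []
loupe []
tray []
mat []
```

View pics/scene0.png

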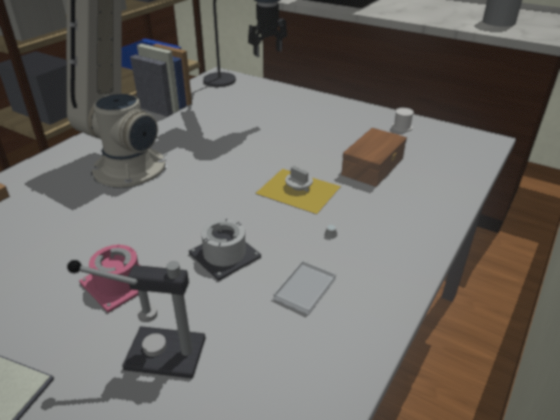

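View pics/top0.png

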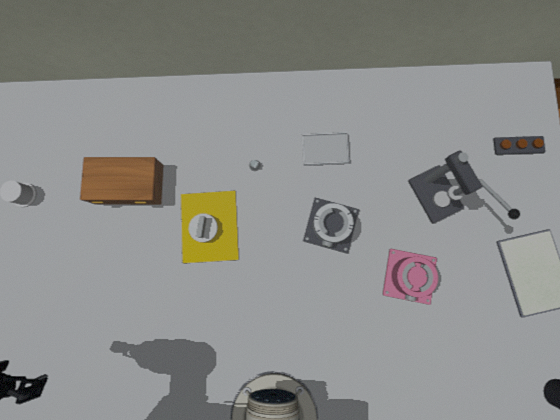

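```bash
python3 - <<'E'
import numpy as np,cv2
d=np.load('top0.npz');f=d['frame']
a=cv2.resize(f[190:280,160:260],None,fx=4,fy=4,interpolation=cv2.INTER_CUBIC)
b=cv2.resize(f[190:290,290:390],None,fx=4,fy=4,interpolation=cv2.INTER_CUBIC)
a=cv2.copyMakeBorder(a,0,40,0,0,0)
cv2.imwrite('pics/crop0.png',np.hstack([a,b]))
E
```

```text
(no output)
```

View pics/crop0.png

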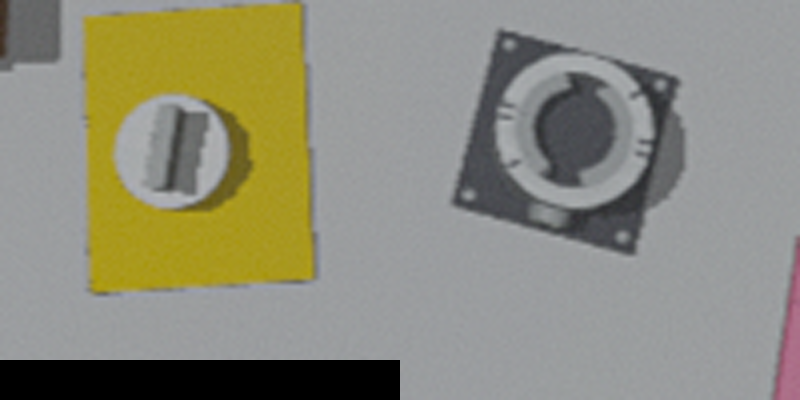

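The lid on the yellow mat is at top (202,229); nothing else there resembles it. For the chamber there are two candidates: the dark/metal one at top (332,224) with its gauge below at about (327,243), and the pink look-alike at (412,277). I choose the dark one. The crop shows its notches up and down, with single marks at 45° clockwise and double marks at 90°.

```bash
python3 - <<'E'
import numpy as np,cv2
for n,lb,cb in [('top',(180,205,225,255),(295,190,370,260)),('scene',(280,160,325,205),(185,215,265,275))]:
    P=np.load(n+'0.npz')['P']
    def sub(b): 
        Q=P[b[1]:b[3],b[0]:b[2]].reshape(-1,3); return Q[np.isfinite(Q).all(1)]
    Q=sub(lb); print(n,'z hist',np.histogram(Q[:,2],bins=np.arange(-.01,.08,.005)))
    for lo,hi in [(.021,.036),(.05,.075)]:
        S=Q[(Q[:,2]>lo)&(Q[:,2]<hi)]; (c,sz,a)=cv2.minAreaRect((S[:,:2]*1000).astype(np.float32)); print(len(S),S.mean(0).round(4),np.round(c,1),np.round(sz,1),a, 'circ',cv2.minEnclosingCircle((S[:,:2]*1000).astype(np.float32)))
        u,s,v=np.linalg.svd((S-S.mean(0))[:,:2]); print('axis',np.degrees(np.arctan2(v[0,1],v[0,0])))
    Q=sub(cb); print(np.histogram(Q[:,2],bins=np.arange(-.01,.1,.005)))
    S=Q[(Q[:,2]>.068)&(Q[:,2]<.085)]; print(np.median(S[:,2]),'circ',cv2.minEnclosingCircle((S[:,:2]*1000).astype(np.float32)))
    S=Q[(Q[:,2]>.005)&(Q[:,2]<.02)];print(cv2.minAreaRect((S[:,:2]*1000).astype(np.float32)))
E
```

```text
top z hist (array([   0,  200, 1202,  206,    0,    0,   21,  346,  118,    7,    9,
         12,    9,   27,   84,    4,    0]), array([-0.01 , -0.005,  0.   ,  0.005,  0.01 ,  0.015,  0.02 ,  0.025,
        0.03 ,  0.035,  0.04 ,  0.045,  0.05 ,  0.055,  0.06 ,  0.065,
        0.07 ,  0.075]))
487 [0.5043 0.1867 0.0287] [505.3 188.9] [79.8 75.9] 87.28193664550781 circ ((505.3485412597656, 188.70623779296875), 40.25067138671875)
axis -99.47319670133395
124 [0.5052 0.1873 0.0607] [505.2 187.8] [14.5 57.7] 80.63056182861328 circ ((504.72308349609375, 184.92593383789062), 28.881933212280273)
axis 170.82404864532427
(array([  68, 1881, 1141,  242,  563,   38,    5,    3,    5,    4,    9,
         37,  303,  108,   15,   29,  514,  263,    1,    0,    0]), array([-0.01 , -0.005,  0.   ,  0.005,  0.01 ,  0.015,  0.02 ,  0.025,
        0.03 ,  0.035,  0.04 ,  0.045,  0.05 ,  0.055,  0.06 ,  0.065,
        0.07 ,  0.075,  0.08 ,  0.085,  0.09 ,  0.095]))
0.07413814185406753 circ ((504.8998718261719, -169.5630340576172), 51.96588897705078)
((484.5556640625, -165.0776824951172), (178.7832794
[... 479 characters left out ...]
23389067
106 [0.51   0.1817 0.0582] [509.1 185.2] [23.  60.4] 84.53612518310547 circ ((509.28070068359375, 186.79705810546875), 30.325824737548828)
axis -10.76843837498231
(array([  20, 1607,  615,  271,  500,   77,   70,   59,   70,   69,   73,
         65,  246,  117,   96,  113,  550,  144,    0,    0,    0]), array([-0.01 , -0.005,  0.   ,  0.005,  0.01 ,  0.015,  0.02 ,  0.025,
        0.03 ,  0.035,  0.04 ,  0.045,  0.05 ,  0.055,  0.06 ,  0.065,
        0.07 ,  0.075,  0.08 ,  0.085,  0.09 ,  0.095]))
0.07358564657703515 circ ((507.52227783203125, -172.41026306152344), 54.80937957763672)
((507.60400390625, -172.53797912597656), (133.37255859375, 133.49449157714844), 72.13481903076172)
```

Call:
{"op": "arm_command", "data": {"steps": [41.5, 20.5, 7, 0, 0, -0.175, -1, 41.5, 20.5, 7, 0, 0, -0.175, -1, 41.5, 20.5, 7, 0, 0, -0.175, -1, 41.5, 20.5, 7, 0, 0, -0.175, -1, 41.5, 20.5, 7, 0, 0, -0.175, -1]}}

```text
time: 1.62
ee_pos: [0.3269, 0.3704, 0.2002]
orientation: [0.997, -0.081, 0.0, -0.0]
force: [0.6, 0.8, 0.0]
opening: 0.0856
```

```bash
cat >> h.py <<'E'
def rel(pos,yaw_deg):
    o=env.get_obs();Rt=R.from_quat(o['orientation'])
    y=np.radians(yaw_deg)
    c,s=np.cos(y),np.sin(y)
    Rg=R.from_matrix(np.array([[c,s,0],[s,-c,0],[0,0,-1]]))
    d=Rt.inv().apply(np.array(pos)-o['ee_pos'])*100
    w=(Rt.inv()*Rg).as_rotvec()
    M=Rt.as_matrix(); print('t',round(float(o['time']),2),'pos',o['ee_pos'].round(4),'yaw',np.degrees(np.arctan2(M[1,0],M[0,0])).round(2),'tilt',np.degrees(np.arccos(-M[2,2])).round(2),'open',round(float(o['opening']),4),'F',o['force'].round(1),'T',o['torque'].round(2))
    print('shift cm',d.round(2),'rot',w.round(4))
E
python3 - <<'E'
from h import *
rel([.505,.187,.16],-9.3)
E
```

```text
t 1.62 pos [0.3269 0.3704 0.2002] yaw -9.28 tilt 0.04 open 0.0856 F [0.6 0.8 0. ] T [ 0.1  -0.13 -0.02]
shift cm [20.53 15.23  4.01] rot [-0.0006 -0.0003  0.0003]
```

Call:
{"op": "arm_command", "data": {"steps": [20.5, 15.2, 4, 0, 0, 0, -1, 20.5, 15.2, 4, 0, 0, 0, -1, 20.5, 15.2, 4, 0, 0, 0, -1, 20.5, 15.2, 4, 0, 0, 0, -1, 20.5, 15.2, 4, 0, 0, 0, -1]}}

```text
time: 2.03
ee_pos: [0.4704, 0.2224, 0.1681]
orientation: [0.997, -0.081, 0.0, -0.001]
force: [0.7, 0.7, -0.1]
opening: 0.0851
```

Call:
{"op": "arm_command", "data": {"steps": [0, 0, 0, 0, 0, 0, -1, 0, 0, 0, 0, 0, 0, -1, 0, 0, 0, 0, 0, 0, -1, 0, 0, 0, 0, 0, 0, -1, 0, 0, 0, 0, 0, 0, -1]}}

```text
time: 2.45
ee_pos: [0.4698, 0.2235, 0.1685]
orientation: [0.997, -0.08, 0.001, -0.001]
force: [-0.5, 0.2, 0.3]
opening: 0.0853
```

```bash
python3 - <<'E'
from h import *
rel([.505,.187,.16],-9.3)
p=shot('wrist','w1.png'); P=cloud(p); np.savez('w1.npz',P=P,frame=p['frame'])
Q=P.reshape(-1,3);Q=Q[np.isfinite(Q).all(1)]
Q=Q[(abs(Q[:,0]-.505)<.06)&(abs(Q[:,1]-.187)<.06)]
print(np.histogram(Q[:,2],bins=np.arange(-.01,.12,.005)))
for lo,hi in [(.022,.036),(.056,.07)]:
    S=Q[(Q[:,2]>lo)&(Q[:,2]<hi)]
    print(len(S),np.median(S[:,2]),cv2.minAreaRect((S[:,:2]*1000).astype(np.float32)),cv2.minEnclosingCircle((S[:,:2]*1000).astype(np.float32)))
E
```

```text
t 2.45 pos [0.4698 0.2235 0.1685] yaw -9.16 tilt 0.12 open 0.0853 F [-0.5  0.2  0.3] T [-0.06  0.03  0.03]
shift cm [4.05 3.05 0.85] rot [-0.0018 -0.0012  0.0025]
(array([   0,    0, 7872,   87,    0,    0,    0, 3483,  688,   26,   28,
         35,   33,   40, 1108,    0,    0,    0,    0,    0,    0,    0,
          0,    0,    0]), array([-0.01 , -0.005,  0.   ,  0.005,  0.01 ,  0.015,  0.02 ,  0.025,
        0.03 ,  0.035,  0.04 ,  0.045,  0.05 ,  0.055,  0.06 ,  0.065,
        0.07 ,  0.075,  0.08 ,  0.085,  0.09 ,  0.095,  0.1  ,  0.105,
        0.11 ,  0.115]))
4174 0.02929573560391746 ((506.5056457519531, 186.84442138671875), (78.801513671875, 78.75811767578125), 58.94070816040039) ((506.2317810058594, 186.68460083007812), 39.95569610595703)
1142 0.06210118650201697 ((506.5927429199219, 186.79127502441406), (14.13083267211914, 56.64083480834961), 80.66915130615234) ((506.6302795410156, 187.09130859375), 28.8980770111084)
```

View pics/w1.png

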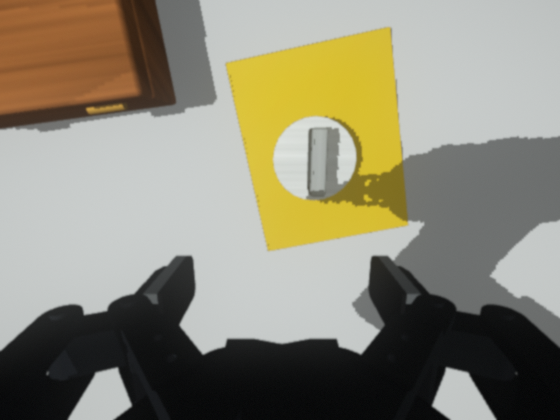

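The wrist picture shows the lid upright on the mat at (316,158), with the bar running along the tool x axis. Fit: (0.5066, 0.1868), bar yaw -9.3°, bar top at 62 mm.

Call:
{"op": "arm_command", "data": {"steps": [4.2, 3.05, 3, 0, 0, 0.002, -1, 4.2, 3.05, 3, 0, 0, 0.002, -1, 4.2, 3.05, 7, 0, 0, 0.002, -1, 4.2, 3.05, 10.5, 0, 0, 0.002, -1, 4.2, 3.05, 13.4, 0, 0, 0.002, -1]}}

```text
time: 2.92
ee_pos: [0.5056, 0.1873, 0.0326]
orientation: [0.997, -0.08, 0.0, -0.001]
force: [-0.5, 0.3, -0.3]
opening: 0.0853
```

```bash
python3 - <<'E'
from h import *
rel([.5066,.1868,.034],-9.3)
E
```

```text
t 2.92 pos [0.5056 0.1873 0.0326] yaw -9.23 tilt 0.1 open 0.0853 F [-0.5  0.3 -0.3] T [ 0.03 -0.02  0.02]
shift cm [ 0.1   0.03 -0.14] rot [-0.0017 -0.0003  0.0013]
```

Call:
{"op": "arm_command", "data": {"steps": [0.1, 0.03, -0.15, 0, 0, 0, 1, 0.1, 0.03, -0.15, 0, 0, 0, 1, 0.1, 0.03, -0.15, 0, 0, 0, 1, 0.1, 0.03, -0.15, 0, 0, 0, 1, 0.1, 0.03, -0.15, 0, 0, 0, 1], "force": 80}}

```text
time: 3.33
ee_pos: [0.5078, 0.1879, 0.0363]
orientation: [0.997, -0.08, 0.002, -0.002]
force: [-0.1, -0.2, 0.9]
opening: 0.0255
```

Call:
{"op": "arm_command", "data": {"steps": [0, 0, 0, 0, 0, 0, 1, 0, 0, 0, 0, 0, 0, 1, 0, 0, 0, 0, 0, 0, 1, 0, 0, 0, 0, 0, 0, 1, 0, 0, 0, 0, 0, 0, 1]}}

```text
time: 3.75
ee_pos: [0.5082, 0.1882, 0.0371]
orientation: [0.997, -0.08, 0.002, -0.002]
force: [-2.2, 0.7, 4.7]
opening: 0.0126
```

```bash
python3 - <<'E'
from h import *
rel([.5066,.1868,.034],-9.3)
E
```

```text
t 3.75 pos [0.5082 0.1882 0.0371] yaw -9.18 tilt 0.39 open 0.0126 F [-2.2  0.7  4.7] T [ 0.29  0.82 -0.01]
shift cm [-0.13  0.16  0.3 ] rot [-0.0052 -0.0043  0.0021]
```

Call:
{"op": "arm_command", "data": {"steps": [0, 0, -1, 0, 0, 0, 1, 0, 0, -3, 0, 0, 0, 1, 0, 0, -6, 0, 0, 0, 1, 0, 0, -9, 0, 0, 0, 1, 0, 0, -12, 0, 0, 0, 1]}}

```text
time: 4.17
ee_pos: [0.5069, 0.1871, 0.1583]
orientation: [0.997, -0.08, 0.002, -0.002]
force: [0.4, 1.0, -2.4]
opening: 0.0126
```

```bash
python3 - <<'E'
from h import *
rel([.505,-.14,.18],-16)
o=env.get_obs(); print(o['joint_positions'])
p=shot('wrist','w2.png'); shot('scene','s2.png')
E
```

```text
t 4.17 pos [0.5069 0.1871 0.1583] yaw -9.19 tilt 0.3 open 0.0126 F [ 0.4  1.  -2.4] T [ 0.08 -0.15 -0.03]
shift cm [ 5.04 32.31 -2.29] rot [-0.0044 -0.0029  0.1188]
[ 6.42948864e-01  2.66142246e-01 -6.45076472e-02 -6.64756021e-04
 -1.23494961e+00  7.67640343e-01]
```

View pics/w2.png

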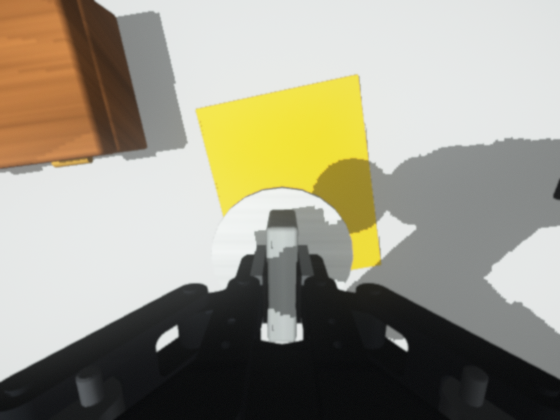

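The lid is held by its bar (bar at (282,270), flange level below it) and has left the mat. Next I move to where the wrist camera can see the chamber ahead of the lid.

Call:
{"op": "arm_command", "data": {"steps": [-4.3, 33.8, -4, -0.004, -0.003, 0.12, 1, -4.3, 33.8, -4, -0.004, -0.003, 0.12, 1, -4.3, 33.8, -4, -0.004, -0.003, 0.12, 1, -4.3, 33.8, -4, -0.004, -0.003, 0.12, 1, -4.3, 33.8, -4, -0.004, -0.003, 0.12, 1]}}

```text
time: 4.68
ee_pos: [0.4487, -0.0127, 0.1822]
orientation: [0.99, -0.139, 0.004, -0.003]
force: [1.5, 0.5, -1.9]
opening: 0.0127
```

```bash
python3 - <<'E'
from h import *
rel([.41,-.14,.2],-16)
E
```

```text
t 4.68 pos [ 0.4487 -0.0127  0.1822] yaw -15.99 tilt 0.61 open 0.0127 F [ 1.5  0.5 -1.9] T [-0.24 -0.2   0.06]
shift cm [-0.2  13.29 -1.88] rot [-0.0076 -0.0075  0.0002]
```

Call:
{"op": "arm_command", "data": {"steps": [-0.2, 13.3, -1.9, -0.008, -0.007, 0, 1, -0.2, 13.3, -1.9, -0.008, -0.007, 0, 1, -0.2, 13.3, -1.9, -0.008, -0.007, 0, 1, -0.2, 13.3, -1.9, -0.008, -0.007, 0, 1, -0.2, 13.3, -1.9, -0.008, -0.007, 0, 1]}}

```text
time: 5.1
ee_pos: [0.4085, -0.1427, 0.2003]
orientation: [0.99, -0.141, 0.0, 0.0]
force: [0.2, 0.2, -3.0]
opening: 0.0125
```

```bash
python3 - <<'E'
from h import *
rel([.505,-.17,.18],-16)
p=shot('wrist','w3.png'); P=cloud(p); np.savez('w3.npz',P=P,frame=p['frame'])
Q=P.reshape(-1,3);m=np.isfinite(Q).all(1)
m&=(abs(Q[:,0]-.505)<.07)&(abs(Q[:,1]+.17)<.07)
S=Q[m];print(np.histogram(S[:,2],bins=np.arange(-.01,.12,.005)))
S=S[(S[:,2]>.07)&(S[:,2]<.082)]; print(np.median(S[:,2]),cv2.minEnclosingCircle((S[:,:2]*1000).astype(np.float32)))
# rectified top-down view, 0.25mm/px, drawn from collar-level points
img=np.zeros((560,560,3),np.uint8)
K=p['camera_matrix'];T=p['cam_to_world']
g=np.arange(560)*.00025-.07
X=.505-g[:,None]+0*g[None,:];Y=-.17-g[None,:]+0*g[:,None]
W=np.stack([X,Y,np.full_like(X,.075)],-1)
C=(W-T[:3,3])@T[:3,:3]
u=C[...,0]/-C[...,2]*K[0,0]+K[0,2];v=-C[...,1]/-C[...,2]*K[1,1]+K[1,2]
cv2.imwrite('pics/rect3.png',cv2.remap(p['frame'],u.astype(np.float32),v.astype(np.float32),cv2.INTER_CUBIC))
E
```

```text
t 5.1 pos [ 0.4085 -0.1427  0.2003] yaw -16.24 tilt 0.05 open 0.0125 F [ 0.2  0.2 -3. ] T [ 0.08 -0.   -0.06]
shift cm [10.03 -0.08  2.03] rot [ 0.0008 -0.0001 -0.0042]
(array([   0,  815, 1629,   39, 2709,   28,    0,    0,    0,    0,   71,
         99, 2797, 1102,  130,  167, 3488, 4569,    0,    0,    0,    0,
          0,    0,    0]), array([-0.01 , -0.005,  0.   ,  0.005,  0.01 ,  0.015,  0.02 ,  0.025,
        0.03 ,  0.035,  0.04 ,  0.045,  0.05 ,  0.055,  0.06 ,  0.065,
        0.07 ,  0.075,  0.08 ,  0.085,  0.09 ,  0.095,  0.1  ,  0.105,
        0.11 ,  0.115]))
0.07513791917149903 ((505.791015625, -171.70970153808594), 52.07282638549805)
```

View pics/w3.png

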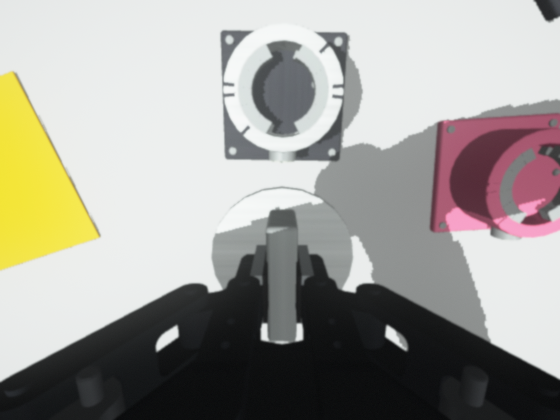

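View pics/rect3.png

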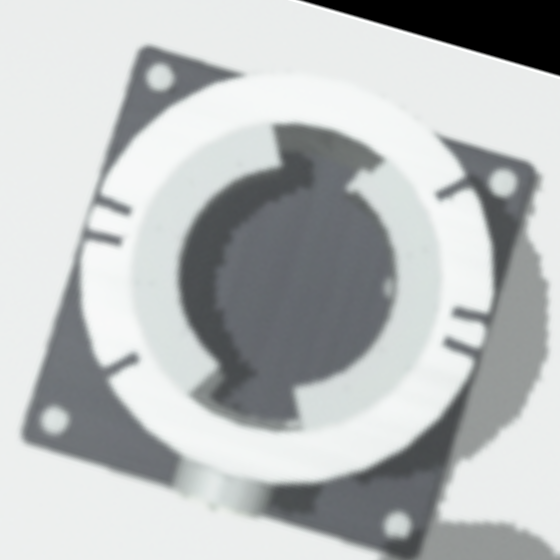

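The wrist picture shows the chamber ahead at (284,88), with notches up and down, single marks at (327,49)/(245,131), and the gauge at (282,155). The pink one is at right. The marks give an entry yaw of -17.1° and a bleed-mark yaw of -62.1°, centre about (0.5056, -0.1717). Next, how the lid sits in the hand.

```bash
python3 - <<'E'
from h import *
from scipy.optimize import least_squares
P=np.load('w3.npz')['P'];o=env.get_obs();Rt=R.from_quat(o['orientation'])
L=np.full(P.shape,np.nan);m=np.isfinite(P[...,0]);L[m]=Rt.inv().apply(P[m]-o['ee_pos'])*1000
r=L[180:345,205:360].reshape(-1,3);r=r[np.isfinite(r).all(1)]
print(np.histogram(r[:,2],bins=np.arange(-60,60,5)))
f=r[(abs(r[:,2]-3)<8)&(np.hypot(r[:,0],r[:,1])<50)]
print(np.median(f[:,2]),len(f),f.min(0),f.max(0))
# plane tilt
A=np.c_[f[:,:2],np.ones(len(f))];print('plane',np.linalg.lstsq(A,f[:,2],rcond=None)[0])
# edge: per angle, max radius, for upper/forward side
a=np.degrees(np.arctan2(f[:,1],f[:,0]));rad=np.hypot(f[:,0],f[:,1])
pts=[f[(a>=k)&(a<k+4)][np.argmax(rad[(a>=k)&(a<k+4)])][:2] for k in range(-90,90,4) if ((a>=k)&(a<k+4)).sum()>3]
pts=np.array(pts);s=least_squares(lambda q:np.hypot(pts[:,0]-q[0],pts[:,1]-q[1])-39.6,[0,0],loss='soft_l1');print('centre in tool mm',s.x,np.abs(s.fun).max(),len(pts))
b=r[(r[:,2]<-20)&(r[:,2]>-40)&(abs(r[:,1])<10)];print('bar',len(b),np.median(b[:,2]),cv2.minAreaRect(b[:,:2].astype(np.float32)),b.max(0),b.min(0))
E
```

```text
(array([ 621,  847, 1075,  424,  647,  258, 3123,  914,  323,  272,  193,
         79,   68, 7268,   67,    0,    0,    0,    0,    0,    0,    0,
          0]), array([-60, -55, -50, -45, -40, -35, -30, -25, -20, -15, -10,  -5,   0,
         5,  10,  15,  20,  25,  30,  35,  40,  45,  50,  55]))
7.323671211019596 7444 [-21.09012322 -38.64860073  -4.92822785] [38.59681798 40.47288156 10.99280542]
plane [-2.61071396e-03 -4.39247855e-03  7.24741242e+00]
centre in tool mm [-1.05503553  1.0062035 ] 0.5387627028975714 45
bar 4396 -25.76714539963271 ((-0.9681854248046875, -0.4641265869140625), (58.4014892578125, 19.918481826782227), 2.248326539993286) [ 28.22719306   9.99593585 -20.00524165] [-30.22375237  -9.95960106 -39.95513357]
```

```bash
python3 - <<'E'
from h import *
rel([.5068,-.1712,.135],-17.1)
E
```

```text
t 5.15 pos [ 0.409  -0.1413  0.2   ] yaw -16.18 tilt 0.01 open 0.0125 F [ 0.2 -1.  -3.7] T [ 0.1  -0.04 -0.01]
shift cm [10.23  0.15  6.49] rot [0.0001 0.0002 0.016 ]
```

Call:
{"op": "arm_command", "data": {"steps": [3.5, 0.05, 1, 0, 0, 0.016, 1, 7, 0.1, 3, 0, 0, 0.016, 1, 10.2, 0.15, 5, 0, 0, 0.016, 1, 10.2, 0.15, 6.5, 0, 0, 0.016, 1, 10.2, 0.15, 6.5, 0, 0, 0.016, 1]}}

```text
time: 5.57
ee_pos: [0.5051, -0.1696, 0.1295]
orientation: [0.989, -0.149, -0.005, -0.0]
force: [-1.1, 0.5, -3.6]
opening: 0.0127
```

```bash
python3 - <<'E'
from h import *
rel([.5068,-.1712,.11],-17.1)
p=shot('wrist','w4.png');P=cloud(p)
t=shot('top'); s=shot('scene')
a=cv2.resize(t['frame'][180:280,280:380],None,fx=4,fy=4,interpolation=cv2.INTER_CUBIC)
b=cv2.resize(s['frame'][190:290,175:275],None,fx=4,fy=4,interpolation=cv2.INTER_CUBIC)
cv2.imwrite('pics/c4.png',np.hstack([a,b]))
for n,q,bb in [('top',t,(295,180,370,260)),('wrist',p,(0,0,560,420))]:
    Q=cloud(q)[bb[1]:bb[3],bb[0]:bb[2]].reshape(-1,3);Q=Q[np.isfinite(Q).all(1)]
    Q=Q[(abs(Q[:,0]-.505)<.075)&(abs(Q[:,1]+.17)<.075)]
    for lo,hi in [(.068,.083),(.12,.133)]:
        S=Q[(Q[:,2]>lo)&(Q[:,2]<hi)]; print(n,len(S),cv2.minEnclosingCircle((S[:,:2]*1000).astype(np.float32)) if len(S) else 0)
E
```

```text
t 5.57 pos [ 0.5051 -0.1696  0.1295] yaw -17.11 tilt 0.58 open 0.0127 F [-1.1  0.5 -3.6] T [0.08 0.22 0.  ]
shift cm [0.23 0.1  1.95] rot [ 0.0008  0.0101 -0.0001]
top 257 ((500.70062255859375, -168.51878356933594), 50.54846954345703)
top 233 ((494.1850280761719, -163.14334106445312), 36.893131256103516)
wrist 4533 ((507.25677490234375, -172.50216674804688), 51.75471496582031)
wrist 7300 ((504.2400207519531, -168.66653442382812), 39.951698303222656)
```

View pics/c4.png

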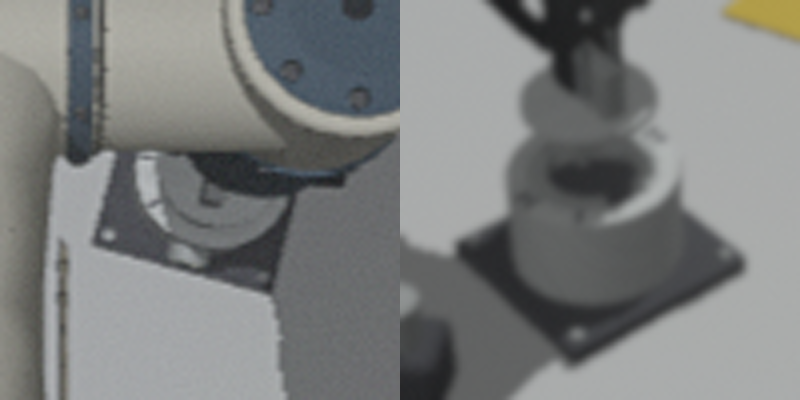

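View pics/w4.png

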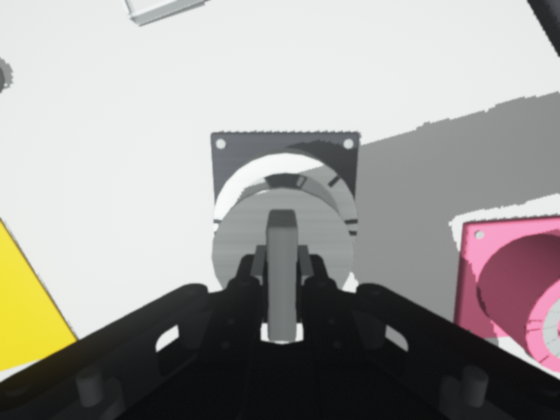

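The scene crop shows the lid hovering over the dark chamber's mouth. The wrist view shows the flange at (283,250) with a notch ahead at (285,180). I'll refit the collar and flange circles from this closer view.

```bash
cat >> h.py <<'E'
from scipy.optimize import least_squares
def fit(Q,c0,rad,lo,hi,rng,q=97):
    S=Q[(Q[:,2]>lo)&(Q[:,2]<hi)&(np.hypot(Q[:,0]-c0[0],Q[:,1]-c0[1])<rad+.004)]
    a=np.degrees(np.arctan2(S[:,1]-c0[1],S[:,0]-c0[0]));r=np.hypot(S[:,0]-c0[0],S[:,1]-c0[1])
    pts=[]
    for k in range(rng[0],rng[1],3):
        m=((a-k)%360<3)
        if m.sum()>3:
            i=np.argmax(np.where(m,r,0)); 
            if r[i]>rad-.006: pts.append(S[i,:2])
    pts=np.array(pts)
    s=least_squares(lambda v:np.hypot(pts[:,0]-v[0],pts[:,1]-v[1])-v[2],[*c0,rad],loss='soft_l1',f_scale=.0005)
    return s.x.round(4),len(pts),np.abs(s.fun).mean()
E
python3 - <<'E'
from h import *
o=env.get_obs();p=shot('wrist');Q=cloud(p).reshape(-1,3);Q=Q[np.isfinite(Q).all(1)]
print(o['ee_pos'])
print('collar',fit(Q,(.5056,-.1717),.052,.07,.082,(-107,73)))
print('lid',fit(Q,(.5043,-.1690),.040,.118,.133,(-107,73)))
P=np.load('w3.npz')['P'].reshape(-1,3);P=P[np.isfinite(P).all(1)]
print('collar w3',fit(P,(.5056,-.1717),.052,.07,.082,(-180,180)))
E
```

```text
[ 0.50662071 -0.17055117  0.1356126 ]
collar (array([ 0.5064, -0.1719,  0.0513]), 60, np.float64(0.00015418091695141))
lid (array([ 0.5059, -0.1698,  0.0395]), 60, np.float64(0.00010695639786367957))
collar w3 (array([ 0.5056, -0.1716,  0.0515]), 120, np.float64(0.00024560929060861707))
```

```bash
python3 - <<'E'
from h import *
rel([.5068,-.1724,.1115],-17.1)
E
```

```text
t 5.77 pos [ 0.5069 -0.1706  0.1363] yaw -17.04 tilt 0.1 open 0.0126 F [-0.1  0.6 -1.9] T [-0.    0.01  0.04]
shift cm [0.04 0.17 2.48] rot [ 0.     -0.0018  0.0011]
```

Call:
{"op": "arm_command", "data": {"steps": [0.04, 0.17, 0.5, 0, 0, 0, 1, 0.04, 0.17, 1, 0, 0, 0, 1, 0.04, 0.17, 1.8, 0, 0, 0, 1, 0.04, 0.17, 2.5, 0, 0, 0, 1, 0.04, 0.17, 2.5, 0, 0, 0, 1]}}

```text
time: 6.18
ee_pos: [0.5054, -0.172, 0.1094]
orientation: [0.989, -0.148, -0.001, -0.0]
force: [0.1, -0.7, -3.3]
opening: 0.0123
```

```bash
python3 - <<'E'
from h import *
rel([.5068,-.1724,.0885],-17.1)
p=shot('wrist');Q=cloud(p).reshape(-1,3);Q=Q[np.isfinite(Q).all(1)]
print('collar',fit(Q,(.5056,-.1717),.052,.07,.082,(-107,73)))
print('lid',fit(Q,(.506,-.172),.040,.098,.109,(-107,73)))
E
```

```text
t 6.18 pos [ 0.5054 -0.172   0.1094] yaw -17.06 tilt 0.09 open 0.0123 F [ 0.1 -0.7 -3.3] T [-0.02  0.09 -0.02]
shift cm [ 0.15 -0.01  2.08] rot [0.0001 0.0016 0.0006]
collar (array([ 0.5064, -0.1719,  0.0513]), 60, np.float64(0.00016541020753987624))
lid (array([ 0.5048, -0.1714,  0.0394]), 60, np.float64(0.00010464113963762391))
```

Call:
{"op": "arm_command", "data": {"steps": [0.14, 0, 0, 0, 0, 0, 1, 0.14, 0, 0.3, 0, 0, 0, 1, 0.14, 0, 0.6, 0, 0, 0, 1, 0.14, 0, 0.9, 0, 0, 0, 1, 0.14, 0, 1.2, 0, 0, 0, 1]}}

```text
time: 6.65
ee_pos: [0.5071, -0.1727, 0.0978]
orientation: [0.989, -0.148, -0.0, 0.0]
force: [0.4, -0.6, -2.9]
opening: 0.0126
```

```bash
python3 - <<'E'
from h import *
rel([.5068,-.1724,.0885],-17.1)
E
```

```text
t 6.65 pos [ 0.5071 -0.1727  0.0978] yaw -17.05 tilt 0.05 open 0.0126 F [ 0.4 -0.6 -2.9] T [-0.04  0.03 -0.02]
shift cm [-0.04 -0.02  0.93] rot [0.0004 0.0007 0.0009]
```

No contact while entering. Lowering the rest.

Call:
{"op": "arm_command", "data": {"steps": [-0.04, -0.02, 0.2, 0, 0, 0, 1, -0.04, -0.02, 0.4, 0, 0, 0, 1, -0.04, -0.02, 0.6, 0, 0, 0, 1, -0.04, -0.02, 0.8, 0, 0, 0, 1, -0.04, -0.02, 0.9, 0, 0, 0, 1]}}

```text
time: 7.07
ee_pos: [0.5068, -0.1725, 0.0891]
orientation: [0.989, -0.148, -0.0, 0.0]
force: [-3.3, 2.5, 5.3]
opening: 0.0126
```

```bash
python3 - <<'E'
from h import *
rel([.5068,-.1724,.0885],-17.1)
E
```

```text
t 7.07 pos [ 0.5068 -0.1725  0.0891] yaw -17.04 tilt 0.05 open 0.0126 F [-3.3  2.5  5.3] T [0.65 1.03 0.08]
shift cm [-0.01 -0.01  0.06] rot [0.0007 0.0005 0.0011]
```

Call:
{"op": "arm_command", "data": {"steps": [-0.06, 0, 0.05, 0, 0, 0, 1, -0.06, 0, 0.1, 0, 0, 0, 1, -0.06, 0, 0.1, 0, 0, 0, 1, -0.06, 0, 0.1, 0, 0, 0, 1, -0.06, 0, 0.1, 0, 0, 0, 1]}}

```text
time: 7.48
ee_pos: [0.5068, -0.1725, 0.0891]
orientation: [0.989, -0.148, 0.001, 0.0]
force: [-1.6, 0.9, 5.3]
opening: 0.0127
```

```bash
python3 - <<'E'
from h import *
rel([.5068,-.1724,.0885],-17.1)
p=shot('wrist','w5.png');Q=cloud(p).reshape(-1,3);Q=Q[np.isfinite(Q).all(1)]
Q=Q[np.hypot(Q[:,0]-.506,Q[:,1]+.172)<.06]
h=np.histogram(Q[:,2],bins=np.arange(.066,.096,.001));print(list(zip(h[1].round(3),h[0])))
o=env.get_obs()
F=Q[(Q[:,2]>.0785)&(Q[:,2]<.088)&(np.hypot(Q[:,0]-.506,Q[:,1]+.172)<.041)];A=np.c_[F[:,:2]-[.506,-.172],np.ones(len(F))]
print('flange plane',np.linalg.lstsq(A,F[:,2],rcond=None)[0])
C=Q[(Q[:,2]>.07)&(Q[:,2]<.0785)&(np.hypot(Q[:,0]-.506,Q[:,1]+.172)>.042)];A=np.c_[C[:,:2]-[.506,-.172],np.ones(len(C))]
print('collar plane',np.linalg.lstsq(A,C[:,2],rcond=None)[0], len(C))
s=shot('scene');cv2.imwrite('pics/c5.png',cv2.resize(s['frame'][190:290,175:275],None,fx=5,fy=5,interpolation=cv2.INTER_CUBIC))
E
```

```text
t 7.48 pos [ 0.5068 -0.1725  0.0891] yaw -17.02 tilt 0.08 open 0.0127 F [-1.6  0.9  5.3] T [ 0.41  0.49 -0.  ]
shift cm [-0.   -0.01  0.06] rot [ 0.0007 -0.0012  0.0014]
[(np.float64(0.066), np.int64(15)), (np.float64(0.067), np.int64(16)), (np.float64(0.068), np.int64(14)), (np.float64(0.069), np.int64(15)), (np.float64(0.07), np.int64(16)), (np.float64(0.071), np.int64(12)), (np.float64(0.072), np.int64(25)), (np.float64(0.073), np.int64(187)), (np.float64(0.074), np.int64(1852)), (np.float64(0.075), np.int64(3452)), (np.float64(0.076), np.int64(1081)), (np.float64(0.077), np.int64(134)), (np.float64(0.078), np.int64(38)), (np.float64(0.079), np.int64(101)), (np.float64(0.08), np.int64(1871)), (np.float64(0.081), np.int64(4234)), (np.float64(0.082), np.int64(1037)), (np.float64(0.083), np.int64(29)), (np.float64(0.084), np.int64(11)), (np.float64(0.085), np.int64(13)), (np.float64(0.086), np.int64(12)), (np.float64(0.087), np.int64(14)), (np.float64(0.088), np.int64(9)), (np.float64(0.089), np.int64(14)), (np.float64(0.09), np.int64(14)), (np.float64(0.091), np.int64(17)), (np.float64(0.092), np.int64(17)), (np.float64(0.093), np.int64(26)), (np.float64(0.094), np.int64(29))]
flange plane [-0.00129649 -0.00076694  0.08140869]
collar plane [-0.00619933  0.00261685  0.07547122] 5746
```

View pics/w5.png

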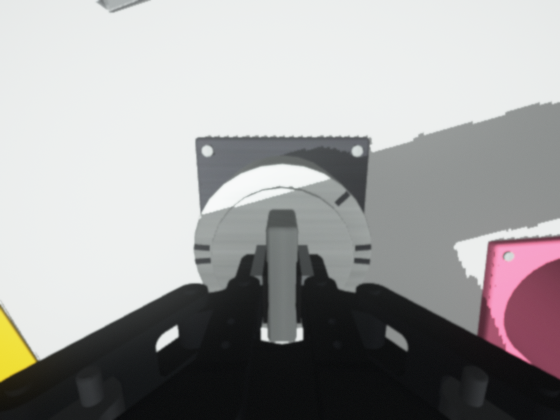

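View pics/c5.png

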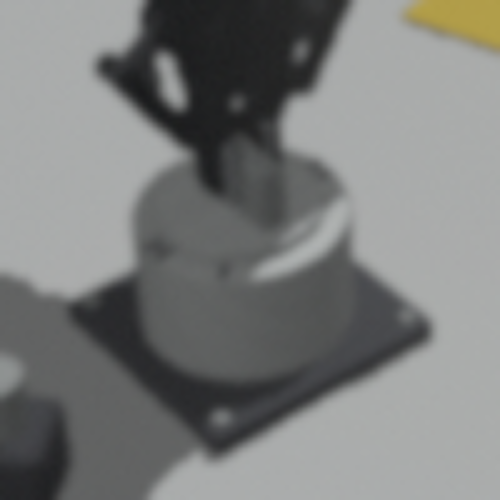

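Contact, about 8 N with the weight. The flange top is 5.9 mm above the collar, which means flush, and the bar still lines up with the notches. Now turning clockwise about the lid axis with a light downward push.

Call:
{"op": "arm_command", "data": {"steps": [0, 0, 0.08, 0, 0, 0.05, 1, 0, 0.01, 0.08, 0, 0, 0.1, 1, 0, 0.015, 0.08, 0, 0, 0.15, 1, 0, 0.02, 0.08, 0, 0, 0.2, 1, 0, 0.025, 0.08, 0, 0, 0.26, 1]}}

```text
time: 8.0
ee_pos: [0.5069, -0.173, 0.0891]
orientation: [0.961, -0.276, 0.001, 0.001]
force: [-3.0, -0.0, 6.2]
opening: 0.0126
```

```bash
python3 - <<'E'
from h import *
rel([.5068,-.1724,.0885],-62.1)
E
```

```text
t 8.0 pos [ 0.5069 -0.173   0.0891] yaw -32.02 tilt 0.13 open 0.0126 F [-3.  -0.   6.2] T [0.2  0.78 0.23]
shift cm [-0.04 -0.05  0.06] rot [ 0.     -0.0024  0.5249]
```

Call:
{"op": "arm_command", "data": {"steps": [-0.03, 0, 0.08, 0, 0, 0.05, 1, -0.03, 0, 0.08, 0, 0, 0.1, 1, -0.03, 0, 0.08, 0, 0, 0.15, 1, -0.03, 0, 0.08, 0, 0, 0.2, 1, -0.03, 0, 0.08, 0, 0, 0.26, 1]}}

```text
time: 8.42
ee_pos: [0.5066, -0.1733, 0.0891]
orientation: [0.917, -0.399, 0.001, 0.001]
force: [-3.8, -1.3, 5.1]
opening: 0.0126
```

```bash
python3 - <<'E'
from h import *
rel([.5068,-.1724,.0885],-62.1)
p=shot('wrist','w6.png')
E
```

```text
t 8.42 pos [ 0.5066 -0.1733  0.0891] yaw -47.02 tilt 0.19 open 0.0126 F [-3.8 -1.3  5.1] T [-0.04  0.96  0.22]
shift cm [-0.05 -0.08  0.06] rot [ 0.     -0.0034  0.2633]
```

View pics/w6.png

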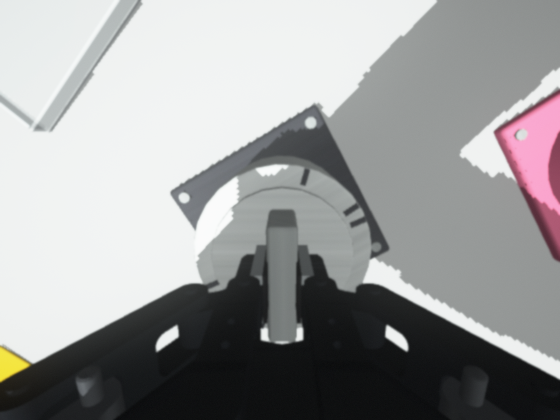

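Call:
{"op": "arm_command", "data": {"steps": [-0.05, 0, 0.08, 0, 0.0, 0.05, 1, -0.05, 0, 0.08, 0, 0, 0.1, 1, -0.05, 0, 0.08, 0, 0, 0.15, 1, -0.05, 0, 0.08, 0, 0, 0.21, 1, -0.05, 0, 0.08, 0, 0, 0.263, 1]}}

```text
time: 8.88
ee_pos: [0.5062, -0.1734, 0.0891]
orientation: [0.855, -0.518, 0.002, 0.001]
force: [-4.4, 0.8, 6.4]
opening: 0.0126
```

```bash
python3 - <<'E'
from h import *
rel([.5066,-.1733,.0885],-62.1)
p=shot('wrist','w7.png');P=cloud(p);Q=P.reshape(-1,3);ok=np.isfinite(Q).all(1)
Q=Q[ok];Q=Q[np.hypot(Q[:,0]-.506,Q[:,1]+.172)<.06]
F=Q[(Q[:,2]>.0785)&(Q[:,2]<.085)];C=Q[(Q[:,2]>.07)&(Q[:,2]<.0785)]
print(np.median(F[:,2])-np.median(C[:,2]))
print('collar',fit(Q,(.506,-.172),.052,.07,.0785,(-150,30)))
# rectify at z=.075 about centre, rotated so bleed direction is up; bar top too
K=p['camera_matrix'];T=p['cam_to_world']
im=[]
for z in (.075,.088+.0257):
    g=np.arange(480)*.00025-.06;a=np.radians(-62.1)
    f=-g[:,None]+0*g[None];r=g[None]+0*g[:,None]
    W=np.stack([.506+f*np.cos(a)+r*np.sin(a),-.1718+f*np.sin(a)-r*np.cos(a),np.full_like(f,z)],-1)
    c=(W-T[:3,3])@T[:3,:3]
    u=c[...,0]/-c[...,2]*K[0,0]+K[0,2];v=c[...,1]/c[...,2]*K[1,1]+K[1,2]
    x=cv2.remap(p['frame'],u.astype(np.float32),v.astype(np.float32),cv2.INTER_CUBIC)[:,80:]; im.append(x)
x=np.hstack(im);cv2.imwrite('pics/r7.png',x)
E
```

```text
t 8.88 pos [ 0.5062 -0.1734  0.0891] yaw -62.46 tilt 0.25 open 0.0126 F [-4.4  0.8  6.4] T [0.05 1.08 0.26]
shift cm [ 0.01 -0.04  0.06] rot [-0.0002 -0.0043 -0.0063]
0.006072006155066867
collar (array([ 0.5061, -0.1722,  0.0514]), 60, np.float64(0.00015558162585469688))
```

View pics/r7.png

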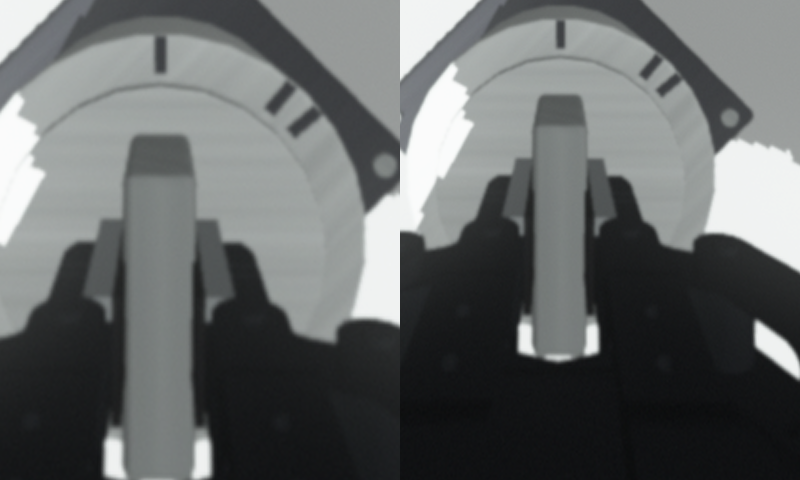

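View pics/w7.png

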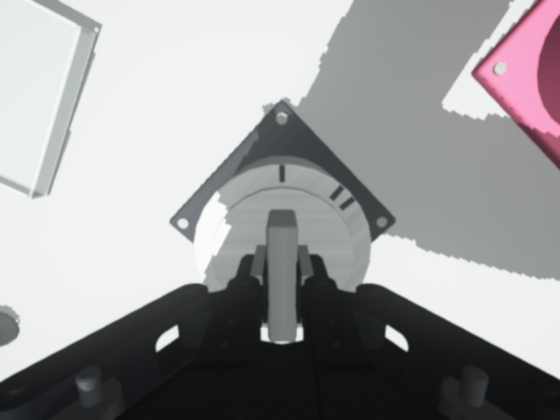

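The bar at (282,215) points straight at the single mark at (282,173), and the flange step is 6.07 mm (flush). One settling hold with the light push, then a recheck.

Call:
{"op": "arm_command", "data": {"steps": [0, 0.02, 0.08, 0, 0, 0, 1, 0, 0.02, 0.08, 0, 0, 0, 1, 0, 0.02, 0.08, 0, 0, 0, 1, 0, 0.02, 0.08, 0, 0, 0, 1, 0, 0.02, 0.08, 0, 0, 0, 1]}}

```text
time: 9.35
ee_pos: [0.5062, -0.1736, 0.089]
orientation: [0.854, -0.52, 0.002, 0.001]
force: [-2.1, 1.2, 5.9]
opening: 0.0127
```

```bash
python3 - <<'E'
from h import *
for i in range(3):
    rel([.5062,-.1734,.0891],-62.1)
    p=shot('wrist','w8_%d.png'%i)
Q=cloud(p).reshape(-1,3);Q=Q[np.isfinite(Q).all(1)];Q=Q[np.hypot(Q[:,0]-.506,Q[:,1]+.172)<.06]
F=Q[(Q[:,2]>.0785)&(Q[:,2]<.085)];C=Q[(Q[:,2]>.07)&(Q[:,2]<.0785)]
print(np.median(F[:,2])-np.median(C[:,2])); print(np.abs(env.get_obs()['joint_vel']).max())
E
```

```text
t 9.35 pos [ 0.5062 -0.1736  0.089 ] yaw -62.63 tilt 0.29 open 0.0127 F [-2.1  1.2  5.9] T [0.55 0.77 0.1 ]
shift cm [-0.02 -0.01 -0.01] rot [-0.0007 -0.005  -0.0092]
t 9.4 pos [ 0.5062 -0.1736  0.089 ] yaw -62.63 tilt 0.29 open 0.0127 F [-2.7  0.9  5.9] T [0.61 0.75 0.12]
shift cm [-0.02 -0.01 -0.01] rot [-0.0007 -0.005  -0.0092]
t 9.45 pos [ 0.5062 -0.1736  0.0891] yaw -62.63 tilt 0.29 open 0.0123 F [-3.4  1.7  5.6] T [0.58 0.78 0.11]
shift cm [-0.02 -0.01 -0.  ] rot [-0.0008 -0.0051 -0.0092]
0.006011018780833488
0.002943993828645033
```

View pics/w8_2.png

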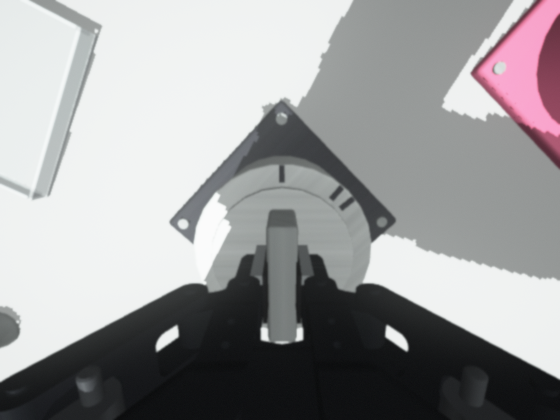

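The bar at (282,215) still points at the single mark at (282,173), the lid is flush, and nothing is moving. Handing in.

```bash
python3 - <<'E'
from h import *
print(env.sign_off()); rel([.5062,-.1734,.0891],-62.1)
E
```

```text
the job is handed in; nothing more can be done
None
the job is handed in; nothing more can be done
```

I took the lid from the mat by its grip bar and lowered it into the dark chamber with the bar in line with the notches until the flange sat flush. I then turned it about 45.6° clockwise (gripper yaw from -17.0° to -62.6°; bleed mark measured at -62.1°). I handed the job in at about 9.5 s, still gripping at 80 N with a light downward push.

- **Last checks:** the wrist picture showed the bar pointing at the single mark. The flange stood 6.0 mm above the collar, which is its own thickness, so it was flush. The arm was still, with about 6 N upward on the tool, and the lid never came near the 58° ball catch.
- **Small disagreements:** fits of the lid's and collar's centres differed by about 1 mm between views. A sideways force of 2–4 N remained on the tool after seating, with no visible effect.
- **Not checked:** I could not read the chamber's rotor directly. I did not measure the loupe and tray again, but the arm never went near them.

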